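# Re-hang the lift-off bay door on the tray bay

### The arm

A 7-joint arm with a two-finger parallel gripper is mounted at the origin on the work surface. World frame = base frame: x ahead of the robot, y to its left, z up, the work surface at z = 0. Lengths are in m, angles in rad, forces in N, time in s.
With the tool pointing down it reaches from about 0.35 to 0.9 m from the base axis. Payload 8.1 kg.
Tool frame: the origin (TCP) lies midway between the tips of the shut fingers; the grasp point (between the pads) lies 19 mm behind it; z points along the fingers, y is the line along which they close (so a half turn about z gives the same grasp; the last joint's range is limited). The gripper opens to 92 mm and grips with 3 to 60 N. Pads are 19 mm wide; open, the fingers measure 130 mm over their backs; the gripper's body (75 mm by 190 mm) begins 47 mm behind the grasp point.
Start: joints at [1.073, 0.434, 0.025, 1.573, -0.012, 1.134, -0.075], TCP at [0.24, -0.577, 0.227] pointing down, gripper open.
Joint ranges: [-2.62, 2.62], [-0.44, 2.09], [-1.27, 1.32], [0.08, 2.57], [-1.32, 4.46], [0.12, 2], [-2.74, 2.74]. Speed limits (rad/s): [2.22, 2.22, 3.01, 3.01, 3.14, 3.14, 3.14].

### API

Orientations are given as a rotation vector (axis times angle).
In Python, from cell import arm gives the robot as it stands.
- The arm moves only by the tool move_arm, never from a script. Its argument "motion" is a list of rows, each an object of numbers: "tx", "ty", "tz": the shift along the tool's x, y, z normalised to -1 to 1, where 1 is 1000 mm; "twist": the turn about the tool's z normalised to -1 to 1, where 1 is pi/2 rad. In form: [{"tx": .., "ty": .., "tz": .., "twist": ..}, ...]. A call has 1 to 12 rows; each row shifts and turns the commanded pose from where the row before left it, along the tool's axes as they then stand; what a row does not reach is not made up. A row lasts 1/10 s, in which the tool goes at most 50 mm and 8.59 degrees, less where a joint would pass 70% of its speed; a pose out of reach is approached as far as the arm can. A call with a number of a shift or a turn outside -1 to 1 is refused whole. A call with a gripper value outside its range is refused whole. "gripper" is the gripper's target within -1 to 1 (shut at 1, half-way at 0, fully open at -1), set as the call begins (left out, the last holds). The fingers move at their own pace and stop on an object; "squeeze" is the grip in N (left out, the last holds). Time passes only in rows, so rows that do not move let the fingers close. It gives the time, the measured TCP pose, the force, the opening and the grip force at its end, in the units of the state.
- arm.observe(): the state, without advancing time (a new reading comes with each control period).
- arm.get_image(name): name is "scene" or "side" or "wrist"; returns the picture (420x560x3 uint8, red, green, blue); there is no depth.
- arm.calibration(name): a dict with "K" (3x3 intrinsics, pixels), "T" (4x4, takes a point from camera to world coordinates). Camera axes: x right, y down, z forward; pixel columns grow to the right and rows downward; lengths in m; the calibration is good to about 2 mm. A picture is of the moment at which its call begins: read the wrist's pose just before it. calibration takes no time and is no camera call; for the wrist camera it gives the pose at the moment of the call.
- arm.sign_off(): hands the job in; it is judged then, once.
Trained networks look in the newest picture that a camera, given by its name, has taken for a name from the list of things; names that differ only in an ending like _2 or _b are one class to them, and where a whole thing is asked for, a point or a joint stands for the part that bears it (a point fixed in the world has none). Each returns a list of dicts, best first, with "conf" (0 to 1); they miss things now and then, are a little off and sometimes report something else, mostly with a low value. They report only what shows in the picture. A call takes as long as a camera call.
- arm.look_for(camera, query): "point" ([column, row] as shares, 0 to 1, of the picture: columns of its width, rows of its height, amid what is visible of it).
- arm.regions_of(camera, query): "region" (420x560 bool, what is visible of it) and "point" ([column, row] as shares, 0 to 1, of the picture: columns of its width, rows of its height, amid what is visible of it).
- arm.place_of(camera, query): "point" ([column, row] as shares, 0 to 1, of the picture: columns of its width, rows of its height: a listed point, or the origin of a listed thing).
The state is a dict: "clock": time; "joints": joint angles; "dq": joint speeds; "joint_efforts": joint torques, N m; "position": TCP position; "ee_rot": TCP orientation; "force": force on the tool from outside, world axes, zero at the start; "ft_torque": the same for the moment, N m; "width": opening from 0.0 (shut) to 1.0 (fully open); "gripper_force": force on a finger pad.
Only numpy, scipy, OpenCV 4.12 (cv2) and the standard library are available. Lean on these libraries where they do the work, as an engineer would, in place of code of your own. Each camera call takes 0.05 s, during which the arm holds its last target. There are 200 camera calls.

### The job

Draw the sprung hinge pin of the copper door by squeezing its two tabs together, lift the door off the empty bay, and drop it into the hinge cradles of the other bay, the one with the steel tray of coasters and trivet. Leave it fully seated, hanging level, with the sprung pin home in its hole. Work gently, without forcing the door or its hinges, and leave everything else where it is.

Things in the scene. Friction and masses are not known exactly. Their poses are not given: they have to be found in the camera images.
- door: Copper door, 0.27-0.47 kg. Origin on the hinge axis, midway; y along the axis to the sprung pin, z up, x through the panel. Top rail 150 x 12 x 12 mm on the axis; panel 144 mm wide, 5 mm thick, down to z = -91 mm. 10 mm thick round journals on the axis reach y = -90 and +85 mm. At the start it hangs on the empty bay with its -x face to the robot and 2 mm of end play each way in y.
- tabs (a point): Where to grip, on the door 28 mm over its origin: two upright tabs, each 22 mm wide in x, 6 mm thick, 5-46 mm over the hinge axis. Fixed black tab: outer face at door y = -16 mm. Red tab of the sprung pin: outer face at y = +28 mm, squeezed fully in at y = +16 (32 mm over both, centred on this point). That squeeze draws the pin and also holds the door; letting go lets the pin out.
- door_pin (a joint): How far the sprung pin is drawn into the door: 0 m = fully out (locked when in the keeper's hole), 0.012 m = fully drawn, clear of the keeper. Spring about 4 N at 0 and 8 N at full draw. The brass pin is 7 mm thick and stands out from the +y journal to y = +97 mm of the door.
- plain_end (a point): Point on the hinge axis in the door's plain (-y) journal, 85 mm from the door's origin.
- pin_end (a point): Point on the hinge axis in the door's +y journal, 81 mm from the door's origin, on the side of the sprung pin.
- bay_empty: Empty bay where the door hangs at the start: two white side walls (180 mm long, 95 mm high, 198 mm over both), steel base plate, dark steel cradles of the same form and heights as those of the tray bay, their slots at x = -65 mm. Origin mid underside; x away from the robot, z up.
- bay_tray: The bay to hang the door on: same white bay, with brass cradles and a steel tray (20 mm high, reaching x = -32 mm) of coasters and trivet. Origin mid underside; x away from the robot, z up. The brass cradles are clamped (firm under gentle force) anywhere within 10 mm either way in x of slot_mid; this is NOT measured, feel for it. The door hangs with its pin end at the bay's +y.
- slot_mid (a point): Hinge axis of a seated door if the brass cradles stood mid-slide (bay x = -65, z = 130 mm); the true slots lie -10 to +10 mm from it in bay x; y and z are true (2 mm end play). A cradle is an 8 mm plate centred 81 mm to each side in y, with an open-topped slot 13 mm wide in x, floor 5 mm under the axis. Its front (-x) wall, 6 mm thick, ends only 6 mm over the axis.
- horn_mid (a point): Top of the cradles' rear (+x) walls or horns, at their slot face, likewise if the cradles stood mid-slide. Both horns stand 26 mm over the seated axis, 6 mm thick; slot face 6.5 mm to +x of the slot centre. A door held 13-17 mm over the seated height passes over the front walls and, slid to +x, stops with its journals against the horns, over the slots.
- keeper_mid (a point): Closed hole, 12 mm square, for the sprung pin, if the cradles stood mid-slide: in the keeper plate 89.5-99.5 mm to bay +y, centred on the seated hinge axis. The plate is 25 mm long in x, its top 12 mm over the axis. The empty bay has the same.
- coaster1: Lower cork coaster in the tray, 76 mm across, 8 mm thick, origin under its centre. Leave alone.
- coaster2: Upper cork coaster, on coaster1, same size. Leave alone.
- trivet: Folded wooden trivet in the tray, 90 x 28 x 12 mm, origin under its centre. Leave alone.
- tea_glass: Green tea glass 56 mm across, 75 mm high, standing on the stainless tea tray at the back, origin under its centre. Leave alone.
- salt_cellar: Glass salt cellar with closed, hinged steel lid, 88 mm across, 55 mm high, at the back, origin under its centre. Leave alone.

How it is judged:
On the way, in this order (a step that is already met when the one before it is completed fails the run):
1. the sprung pin is drawn while the door still sits in the empty bay's cradles (value of joint door_pin above 0.008 m and z of door in the frame of bay_empty between 0.124 and 0.136 m), for 0.05 s.
2. the door is lifted clear of the empty bay's cradles (z of each of plain_end, pin_end in the frame of bay_empty above 0.163 m), for 0.1 s.
At the end, for the whole second after the job is handed in: The door hangs at rest in the tray bay's cradles: both journals within 3 mm of the seated height, hinge axis within 0.06 rad of the bay's, within 5 mm in y and within the cradle slide's range (13.5 mm) in x, panel within 0.25 rad of upright, the sprung pin out to within 3 mm (z of plain_end in the frame of bay_tray between 0.127 and 0.133 m and z of pin_end in the frame of bay_tray between 0.127 and 0.133 m and x of door in the frame of bay_tray between -0.0785 and -0.0515 m and y of door in the frame of bay_tray between -0.005 and 0.005 m and angle between the y axis of door and the y axis of bay_tray, either way round below 0.06 rad and value of joint door_pin below 0.003 m and angle between door's own z axis and vertical below 0.25 rad and contact force between door and bay_tray above 0.5 N and linear speed of door below 0.03 m/s and angular speed of door below 0.6 rad/s); the robot touches nothing.
It fails at once if the door is forced against the empty bay's hinges (over 55 N) (contact force between door and bay_empty above 55 N).
It fails at once if the door is forced against the tray bay's hinges (over 40 N) (contact force between door and bay_tray above 40 N).
It fails at once if one of the other things is moved more than 15 mm (distance of any of coaster1, coaster2, trivet, tea_glass, salt_cellar from where it was at the start of the episode above 0.015 m).
It also fails if it takes over 48 s, if anything falls off the work surface, if the arm or the gripper's body presses on something with over 40 N, if the wrist force passes 120 N, or if a joint passes its speed limit or range.

## Working session

There is one attempt and no reset: what is moved stays moved. The work goes in short steps, Python scripts to look and compute and a tool call to move; the robot and the scene stay as the last step left them, time stands still between calls to the robot, and variables do not carry over. Pictures are saved under pics/ and viewed, at most 10 in all, crops included, and the job is handed in when it is done.

Besides the shell and the picture viewer there is one more tool, called after ">>>" by a JSON object that holds its "api" and its "payload". move_arm: Moves the arm, as the interface text tells. Scaled input: -1 to 1 covers 1000 mm each way for a shift and pi/2 rad each way for a turn. Its arguments: {"type":"object","properties":{"motion":{"type":"array","items":{"type":"object","properties":{"tx":{"type":"number"},"ty":{"type":"number"},"tz":{"type":"number"},"twist":{"type":"number"}}}},"gripper":{"type":"number"},"squeeze":{"type":"number"}},"required":["motion"]}

```bash
mkdir -p pics; ls; python3 - <<'E'
from cell import arm
import cv2,numpy as np
s=arm.observe();print({k:np.round(v,3) for k,v in s.items()})
a=arm.get_image("scene");b=arm.get_image("side")
cv2.imwrite("pics/a.png",a[:,:,::-1]);cv2.imwrite("pics/b.png",b[:,:,::-1])
for c in("scene","side"):
  k=arm.calibration(c);print(c,np.round(k["K"],1).tolist(),np.round(k["T"],3).tolist())
  for q in("door","tabs","plain_end","pin_end","bay_empty","bay_tray","slot_mid","horn_mid","keeper_mid"):
    print(q,[(np.round(np.array(r["point"])*[560,420],1).tolist(),round(r["conf"],2)) for r in arm.place_of(c,q)[:2]])
E
```

```text
pics
{'clock': np.float64(0.0), 'joints': array([ 1.073,  0.435,  0.025,  1.574, -0.012,  1.134, -0.075]), 'dq': array([ 0.001, -0.001, -0.   , -0.001,  0.   ,  0.   ,  0.001]), 'joint_efforts': array([ 1.0000e-03, -6.6787e+01,  9.8500e-01, -3.1447e+01, -6.1000e-02,
        4.3000e-02,  0.0000e+00]), 'position': array([ 0.24 , -0.576,  0.226]), 'ee_rot': array([-3.079e+00, -6.160e-01,  1.000e-03]), 'force': array([ 0.41 ,  0.702, -0.04 ]), 'ft_torque': array([ 0.004, -0.007, -0.01 ]), 'gripper_force': np.float64(0.0), 'width': np.float64(0.998)}
scene [[465.5, 0.0, 282.8], [0.0, 465.5, 213.9], [0.0, 0.0, 1.0]] [[0.663, 0.532, -0.527, 1.248], [0.749, -0.457, 0.481, -0.585], [0.015, -0.713, -0.701, 0.955], [0.0, 0.0, 0.0, 1.0]]
door [([298.8, 153.7], 0.69)]
tabs [([299.3, 144.7], 0.93)]
plain_end [([275.4, 169.8], 0.89), ([205.6, 223.4], 0.73)]
pin_end [([316.1, 145.4], 0.55), ([259.1, 315.7], 0.34)]
bay_empty [([313.1, 198.0], 0.87)]
bay_tray [([224.1, 266.9], 0.73)]
slot_mid [([206.3, 222.2], 0.71)]
horn_mid []
keeper_mid [([299.0, 152.6], 0.41)]
side [[508.4, 0.0, 272.3], [0.0, 508.4, 205.9], [0.0, 0.0, 1.0]] [[-0.694, -0.376, 0.613, -0.067], [-0.719, 0.387, -0.577, 0.645], [-0.02, -0.842, -0.54, 0.735], [0.0, 0.0, 0.0, 1.0]]
door [([257.8, 270.7], 0.64)]
tabs [([360.5, 190.6], 0.59), ([331.6, 213.8], 0.58)]
plain_end [([285.8, 251.3], 0.84)]
pin_end [([227.3, 293.9], 0.97), ([358.1, 191.6], 0.63)]
bay_empty [([238.4, 310.6], 0.56)]
bay_tray [([332.0, 226.9], 0.82), ([291.9, 197.4], 0.56)]
slot_mid [([359.2, 192.9], 0.92)]
horn_mid [([355.6, 179.0], 0.72)]
keeper_mid [([332.9, 209.6], 0.72)]
```

View pics/a.png

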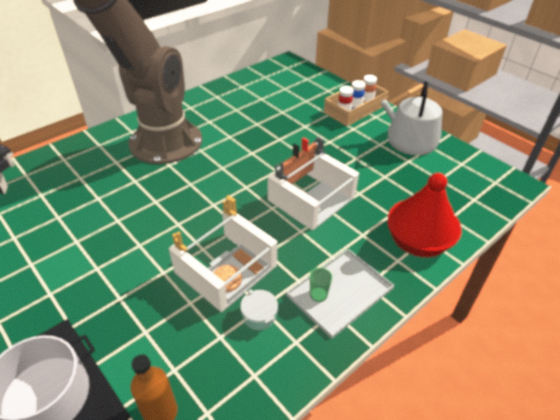

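View pics/b.png

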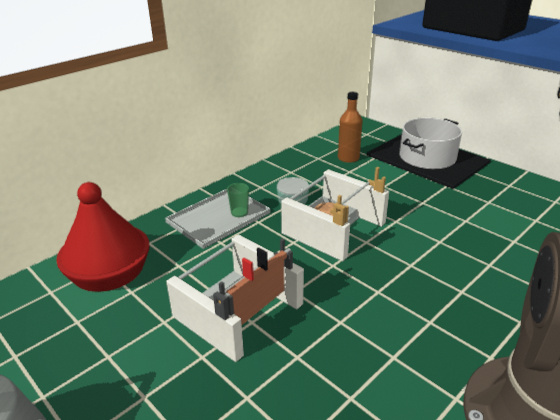

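```bash
cat > h.py <<'E'
import numpy as np,cv2
from cell import arm
C={c:arm.calibration(c) for c in("scene","side")}
def P(c):
    k=C[c] if isinstance(c,str) else c
    return k["K"]@np.linalg.inv(k["T"])[:3]
def tri(a,b,ca="scene",cb="side"):
    X=cv2.triangulatePoints(P(ca),P(cb),np.array(a,float),np.array(b,float));return (X[:3]/X[3]).ravel()
def proj(c,p):
    u=P(c)@np.r_[p,1];return u[:2]/u[2]
def onz(c,uv,z):
    k=C[c] if isinstance(c,str) else c
    d=k["T"][:3,:3]@np.linalg.inv(k["K"])@np.r_[uv,1];o=k["T"][:3,3];return o+d*(z-o[2])/d[2]
E
python3 - <<'E'
from h import *
for n,a,b in(("plain",(275.4,169.8),(285.8,251.3)),("pin",(316.1,145.4),(227.3,293.9)),("tabs",(300.5,148),(255,264)),("bayE",(313.1,198),(238.4,310.6)),("bayT",(224.1,266.9),(332,226.9)),("slot",(206.3,222.2),(359.2,192.9))):
    p=tri(a,b);print(n,p.round(4),np.round(proj("scene",p)-a,1),np.round(proj("side",p)-b,1))
for c,n in(("scene",(170,400,120,320)),("side",(160,400,160,370))):
    im=arm.get_image(c)[n[2]:n[3],n[0]:n[1]]
    cv2.imwrite(f"pics/c_{c}.png",cv2.resize(im,None,fx=3.2 if c=="scene" else 2.8,fy=3 if c=="scene" else 2.8,interpolation=cv2.INTER_CUBIC)[:,:,::-1])
E
```

```text
plain [0.4843 0.0871 0.1281] [1.9 0.1] [ 2.3 -0.1]
pin [0.4737 0.2494 0.1297] [-0.1  0. ] [-0.2 -0. ]
tabs [0.4767 0.1806 0.1548] [-0.3  0. ] [-0.4 -0. ]
bayE [5.365e-01 1.826e-01 5.000e-04] [-1.1  0. ] [-1.4 -0.1]
bayT [ 0.5851 -0.1768  0.0046] [1.8 0.3] [ 1.6 -0.3]
slot [ 0.5219 -0.1818  0.127 ] [-0.7 -0.2] [-0.6  0.1]
```

View pics/c_scene.png

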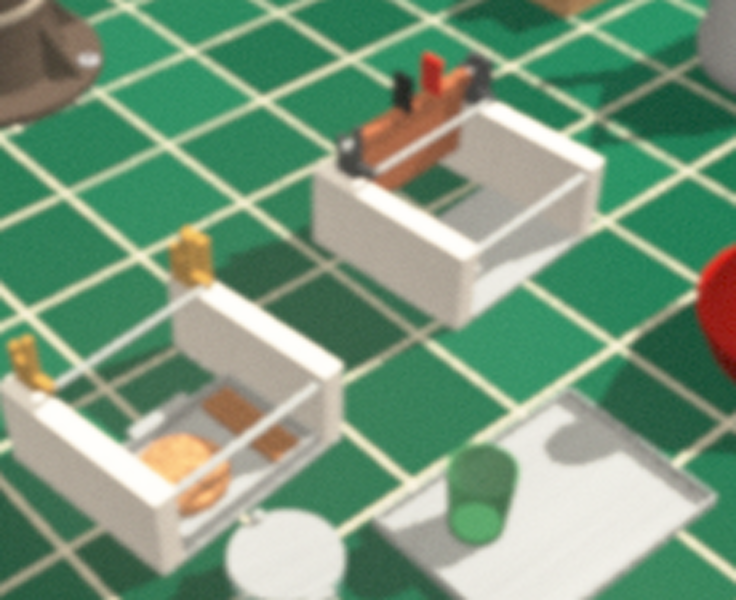

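View pics/c_side.png

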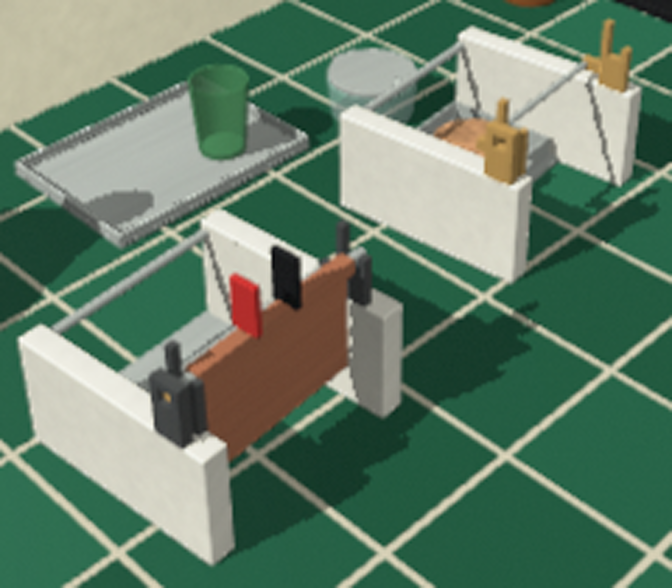

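```bash
cat > fit.py <<'E'
from h import *
from scipy.optimize import least_squares
sc=lambda p:np.array([170+p[0]/3.2,120+p[1]/3]); sd=lambda p:np.array([160+p[0]/2.8,160+p[1]/2.8])
R,F,O,L=.09,-.09,.099,-.099
ob={"T":[("scene",sc((343,368)),(R,O)),("scene",sc((160,508)),(R,L)),("scene",sc((5,380)),(F,L)),("side",sd((342,112)),(R,O)),("side",sd((515,187)),(F,O)),("side",sd((640,93)),(F,L)),("side",sd((478,30)),(R,L))],
"E":[("scene",sc((605,160)),(R,O)),("scene",sc((460,264)),(R,L)),("scene",sc((314,178)),(F,L)),("side",sd((22,340)),(R,O)),("side",sd((205,460)),(F,O)),("side",sd((402,303)),(F,L)),("side",sd((225,211)),(R,L))]}
def w(q,b,z):
    c,s=np.cos(q[2]),np.sin(q[2]);return np.r_[q[0]+c*b[0]-s*b[1],q[1]+s*b[0]+c*b[1],z]
for n,x0 in(("T",(.585,-.177,.08)),("E",(.54,.18,.06))):
    f=lambda q:np.concatenate([proj(c,w(q,b,.095))-u for c,u,b in ob[n]])
    r=least_squares(f,x0,loss="soft_l1");print(n,r.x.round(4),r.fun.round(1))
    print("slot axis",w(r.x,(-.065,0),.13).round(4))
E
python3 fit.py
```

```text
T [ 0.5859 -0.1774  0.0903] [ 0.2 -0.9 -3.1 -0.8 -3.2  0.3 -2.2  0.  -0.7  0.8  0.8 -2.1 -2.1 -1.8]
slot axis [ 0.5211 -0.1833  0.13  ]
E [0.5361 0.1777 0.0841] [-0.7 -0.3 -0.  -1.5 -1.8 -3.1 -1.5 -1.4 -0.1  0.2  0.9 -0.6 -1.6 -2. ]
slot axis [0.4714 0.1723 0.13  ]
```

>>> {"api": "move_arm", "payload": {"motion": [{"tz":-0.045,"twist":0.0495},{"tz":-0.045,"twist":0.0495},{"tz":-0.045,"twist":0.0495},{"tz":-0.045,"twist":0.0495}]}}

```text
invalid input
```

>>> {"api": "move_arm", "payload": {"motion": [{"tx":0.0243,"ty":-0.0375},{"tx":0.0243,"ty":-0.0375},{"tx":0.0243,"ty":-0.0375},{"tx":0.0243,"ty":-0.0375},{"tx":0.0243,"ty":-0.0375},{"tx":0.0243,"ty":-0.0375},{"tx":0.0243,"ty":-0.0375},{"tx":0.0243,"ty":-0.0375},{"tx":0.0243,"ty":-0.0375},{"tx":0.0243,"ty":-0.0375},{},{}]}}

```text
invalid input
```

```bash
python3 - <<'E'
from h import *
s=arm.observe();k=arm.calibration("wrist")
print(s["clock"],s["position"],s["ee_rot"],k["T"].round(3).tolist(),k["K"].round(1).tolist())
a=arm.get_image("wrist");cv2.imwrite("pics/w1.png",a[:,:,::-1])
np.savez("w1.npz",T=k["T"],K=k["K"])
for q in("bay_tray","slot_mid","horn_mid","keeper_mid"):
    print(q,[(np.round(np.array(r["point"])*[560,420],1).tolist(),round(r["conf"],2)) for r in arm.place_of("wrist",q)[:2]])
q=np.array([.5859,-.1774,.0903])
for b in((-.09,.099),(-.09,-.099),(.09,.099),(.09,-.099)):
    c,s_=np.cos(q[2]),np.sin(q[2]);print(b,proj(k,np.r_[q[0]+c*b[0]-s_*b[1],q[1]+s_*b[0]+c*b[1],.095]).round(1))
E
```

```text
1.1 [ 0.24037167 -0.57694008  0.22672672] [3.08058841e+00 6.16002740e-01 2.73749421e-05] [[0.386, -0.895, -0.225, 0.302], [-0.923, -0.374, -0.094, -0.552], [-0.0, 0.243, -0.97, 0.385], [0.0, 0.0, 0.0, 1.0]] [[330.4, 0.0, 282.2], [0.0, 330.4, 213.8], [0.0, 0.0, 1.0]]
bay_tray []
slot_mid []
horn_mid []
keeper_mid []
(-0.09, 0.099) [-320.  -478.3]
(-0.09, -0.099) [  17.6 -340.2]
(0.09, 0.099) [ -367.1 -1022.2]
(0.09, -0.099) [  58.1 -803.3]
```

View pics/w1.png

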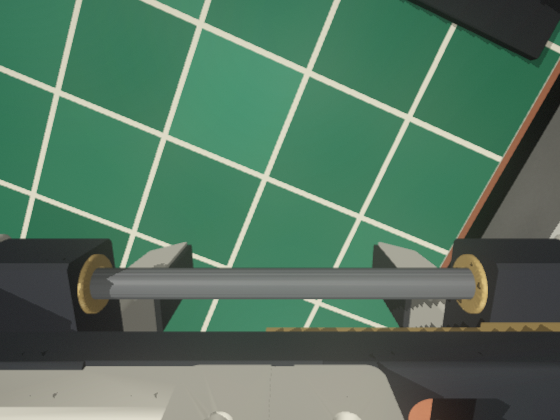

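>>> {"api": "move_arm", "payload": {"motion": [{"tx":0,"ty":0,"tz":-0.045,"twist":0.0495},{"tx":0,"ty":0,"tz":-0.045,"twist":0.0495},{"tx":0,"ty":0,"tz":-0.045,"twist":0.0495},{"tx":0,"ty":0,"tz":-0.045,"twist":0.0495}]}}

```text
clock: 1.75
position: [0.2402, -0.5766, 0.4088]
ee_rot: [3.139, 0.126, 0.0]
force: [0.3, -0.3, -0.3]
width: 0.998
gripper_force: 0.0
```

>>> {"api": "move_arm", "payload": {"motion": [{"tx":0.0243,"ty":-0.0375,"tz":0,"twist":0},{"tx":0.0243,"ty":-0.0375,"tz":0,"twist":0},{"tx":0.0243,"ty":-0.0375,"tz":0,"twist":0},{"tx":0.0243,"ty":-0.0375,"tz":0,"twist":0},{"tx":0.0243,"ty":-0.0375,"tz":0,"twist":0},{"tx":0.0243,"ty":-0.0375,"tz":0,"twist":0},{"tx":0.0243,"ty":-0.0375,"tz":0,"twist":0},{"tx":0.0243,"ty":-0.0375,"tz":0,"twist":0},{"tx":0.0243,"ty":-0.0375,"tz":0,"twist":0},{"tx":0.0243,"ty":-0.0375,"tz":0,"twist":0},{"tx":0,"ty":0,"tz":0,"twist":0},{"tx":0,"ty":0,"tz":0,"twist":0}]}}

```text
clock: 2.95
position: [0.4514, -0.1822, 0.4068]
ee_rot: [3.138, 0.135, -0.0]
force: [-0.9, -0.9, -0.8]
width: 1.0
gripper_force: 0.0
```

```bash
cat > wv.py <<'E'
import sys
from h import *
n=sys.argv[1];q=np.array(eval(sys.argv[2]))
s=arm.observe();k=arm.calibration("wrist")
print(s["clock"],s["position"].round(4),s["ee_rot"].round(4))
a=arm.get_image("wrist");cv2.imwrite(f"pics/{n}.png",cv2.resize(a[:270],None,fx=1.42,fy=1.42,interpolation=cv2.INTER_CUBIC)[:,:,::-1])
np.savez(n+".npz",T=k["T"],K=k["K"])
for t in sys.argv[3:]:
    print(t,[(np.round(np.array(r["point"])*[560,420],1).tolist(),round(r["conf"],2)) for r in arm.place_of("wrist",t)[:2]])
for b in((-.09,.099),(-.09,-.099),(.09,.099),(.09,-.099)):
    c,s_=np.cos(q[2]),np.sin(q[2]);print(b,(1.42*proj(k,np.r_[q[0]+c*b[0]-s_*b[1],q[1]+s_*b[0]+c*b[1],.095])).round(1))
E
python3 wv.py w2 "[.5859,-.1774,.0903]" bay_tray slot_mid horn_mid keeper_mid
```

```text
2.95 [ 0.4514 -0.1822  0.4068] [ 3.1384  0.1355 -0.    ]
bay_tray [([287.0, 81.8], 0.96)]
slot_mid [([288.6, 126.4], 0.7)]
horn_mid [([289.4, 117.3], 0.86)]
keeper_mid [([212.2, 123.8], 0.91)]
(-0.09, 0.099) [307.3 209. ]
(-0.09, -0.099) [508.7 208.5]
(0.09, 0.099) [296.9   2.9]
(0.09, -0.099) [519.4   2.2]
```

View pics/w2.png

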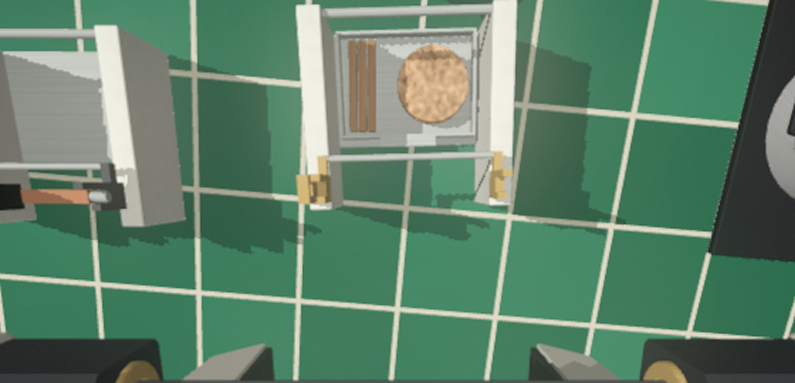

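```bash
cat >> fit.py <<'E'
print("--wrist refine")
d=np.load("w2.npz");W={"T":d["T"],"K":d["K"]}
o=[((307.5,208),(F,O)),((512,205),(F,L)),((297,6),(R,O)),((517.5,1),(R,L))]
f=lambda q:np.concatenate([proj(W,w(q,b,.095))-np.array(u)/1.42 for u,b in o])
r=least_squares(f,(.5859,-.1774,.09));print(r.x.round(4),r.fun.round(1));q=r.x
print("slot",w(q,(-.065,0),.13).round(4))
i=np.linalg.inv
for u,z in(((312,188),.142),((312,173),.142),((312,203),.142),((322,157),.156),((497,153),.156)):
    p=onz(W,np.array(u)/1.42,z)[:2]-q[:2];c,s=np.cos(q[2]),np.sin(q[2]);print(u,(c*p[0]+s*p[1]).round(4),(-s*p[0]+c*p[1]).round(4))
# empty bay: +y... -y wall visible
d=(1.42*np.array([proj(W,w((.5361,.1777,.0841),b,.095)) for b in((F,L),(R,L))])).round(1);print("emptypred",d)
E
python3 fit.py
```

```text
T [ 0.5859 -0.1774  0.0903] [ 0.2 -0.9 -3.1 -0.8 -3.2  0.3 -2.2  0.  -0.7  0.8  0.8 -2.1 -2.1 -1.8]
slot axis [ 0.5211 -0.1833  0.13  ]
E [0.5361 0.1777 0.0841] [-0.7 -0.3 -0.  -1.5 -1.8 -3.1 -1.5 -1.4 -0.1  0.2  0.9 -0.6 -1.6 -2. ]
slot axis [0.4714 0.1723 0.13  ]
--wrist refine
[ 0.5864 -0.1778  0.105 ] [ 1.1  1.5 -1.   1.  -0.8 -1.2  0.7 -0.8]
slot [ 0.5217 -0.1846  0.13  ]
(312, 188) -0.0689 0.0861
(312, 173) -0.0563 0.0853
(312, 203) -0.0818 0.087
(322, 157) -0.044 0.0736
(497, 153) -0.0434 -0.0721
emptypred [[146.4 228.2]
 [120.7  26.3]]
```

>>> {"api": "move_arm", "payload": {"motion": [{"tx":-0.0019,"ty":-0.0446,"tz":0.006,"twist":0},{"tx":-0.0019,"ty":-0.0446,"tz":0.006,"twist":0},{"tx":-0.0019,"ty":-0.0446,"tz":0.006,"twist":0},{"tx":-0.0019,"ty":-0.0446,"tz":0.006,"twist":0},{"tx":-0.0019,"ty":-0.0446,"tz":0.006,"twist":0},{"tx":-0.0019,"ty":-0.0446,"tz":0.006,"twist":0},{"tx":-0.0019,"ty":-0.0446,"tz":0.006,"twist":0},{"tx":-0.0019,"ty":-0.0446,"tz":0.006,"twist":0},{"tx":0,"ty":0,"tz":0,"twist":0},{"tx":0,"ty":0,"tz":0,"twist":0}]}}

```text
clock: 4.2
position: [0.4062, 0.1715, 0.3586]
ee_rot: [3.139, 0.133, -0.0]
force: [1.1, -0.8, 0.0]
width: 0.999
gripper_force: 0.0
```

```bash
python3 wv.py w3 "[.5361,.1777,.0841]" bay_empty tabs plain_end pin_end
```

```text
4.2 [0.4062 0.1715 0.3586] [ 3.1385e+00  1.3330e-01 -5.0000e-04]
bay_empty [([283.0, 82.6], 0.58)]
tabs [([281.9, 126.1], 0.92)]
plain_end [([361.5, 126.6], 0.67), ([281.5, 80.8], 0.29)]
pin_end [([212.2, 124.0], 0.77), ([282.3, 82.2], 0.42)]
(-0.09, 0.099) [294.1 216. ]
(-0.09, -0.099) [517.7 216.5]
(0.09, 0.099) [282.  -14.7]
(0.09, -0.099) [531.9 -14.2]
```

View pics/w3.png

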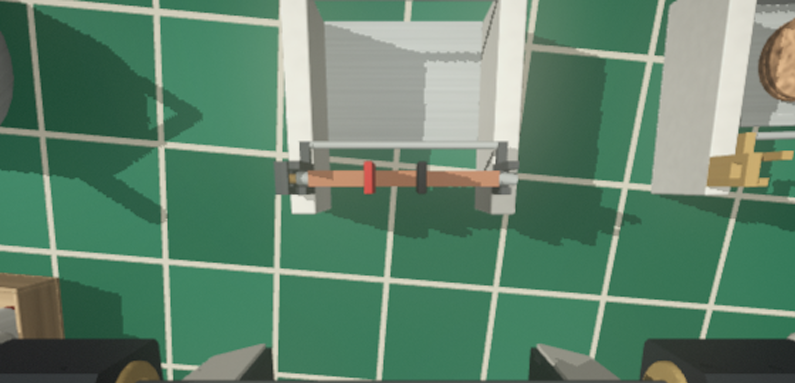

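```bash
python3 - <<'E'
from h import *
d=np.load("w3.npz");W={"T":d["T"],"K":d["K"]}
g=lambda u,z:onz(W,np.array(u)/1.42,z).round(4)
a,b=g((308,178),.136),g((500,179),.136);print("rail",a,b,np.linalg.norm(a-b),(a+b)/2,np.arctan2(-(a-b)[0],(a-b)[1]))
r,k=g((369.5,177),.17),g((422,177.5),.17);print("tabs",r,k,np.arctan2(-(r-k)[0],(r-k)[1]))
print("outer",g((364,177),.176),g((427,177),.176))
print(g((212.2*1.42,124*1.42),.13),g((361.5*1.42,126.6*1.42),.13),g((281.9*1.42,126.1*1.42),.158))
for u in((290,213),(515,213)):print(g(u,.095))
E
```

```text
rail [0.4718 0.2499 0.136 ] [0.4839 0.0998 0.136 ] 0.1505869184225509 [0.47785 0.17485 0.136  ] 0.08043898290970083
tabs [0.4763 0.1997 0.17  ] [0.4791 0.1623 0.17  ] 0.07472690434542473
outer [0.4759 0.2031 0.176 ] [0.4797 0.1591 0.176 ]
[0.4728 0.2564 0.13  ] [0.4845 0.0879 0.13  ] [0.4769 0.1777 0.158 ]
[0.4404 0.2725 0.095 ]
[0.4575 0.0743 0.095 ]
```

>>> {"api": "move_arm", "payload": {"motion": [{"tx":0.0357,"ty":0.0013,"tz":0.01,"twist":0},{"tx":0.0356,"ty":0.0013,"tz":0.02,"twist":0},{"tx":0,"ty":0,"tz":0.036,"twist":0},{"tx":0,"ty":0,"tz":0.036,"twist":0},{"tx":0,"ty":0,"tz":0.036,"twist":0},{"tx":0,"ty":0,"tz":0.03,"twist":0},{"tx":0,"ty":0,"tz":0.025,"twist":0},{"tx":0,"ty":0,"tz":0.015,"twist":0},{"tx":0,"ty":0,"tz":0.0086,"twist":0},{"tx":0,"ty":0,"tz":0,"twist":0},{"tx":0,"ty":0,"tz":0,"twist":0}]}}

```text
clock: 5.55
position: [0.478, 0.1746, 0.1428]
ee_rot: [-3.139, -0.13, -0.001]
force: [0.6, 0.0, 0.1]
width: 1.001
gripper_force: 0.0
```

>>> {"api": "move_arm", "payload": {"motion": [{"tx":0,"ty":0,"tz":0,"twist":0},{"tx":0,"ty":0,"tz":0,"twist":0},{"tx":0,"ty":0,"tz":0,"twist":0},{"tx":0,"ty":0,"tz":0,"twist":0},{"tx":0,"ty":0,"tz":0,"twist":0},{"tx":0,"ty":0,"tz":0,"twist":0},{"tx":0,"ty":0,"tz":0,"twist":0},{"tx":0,"ty":0,"tz":0,"twist":0}], "gripper": 1, "squeeze": 22}}

```text
clock: 6.35
position: [0.4775, 0.1749, 0.1422]
ee_rot: [3.139, 0.132, 0.0]
force: [0.0, -5.2, 4.0]
width: 0.353
gripper_force: 9.8
```

>>> {"api": "move_arm", "payload": {"motion": [{"tx":0,"ty":0,"tz":0,"twist":0},{"tx":0,"ty":0,"tz":0,"twist":0},{"tx":0,"ty":0,"tz":0,"twist":0},{"tx":0,"ty":0,"tz":0,"twist":0}], "squeeze": 28}}

```text
clock: 6.75
position: [0.4776, 0.1746, 0.1422]
ee_rot: [3.139, 0.131, 0.0]
force: [-0.8, 0.3, 3.8]
width: 0.344
gripper_force: 28.0
```

>>> {"api": "move_arm", "payload": {"motion": [{"tx":0,"ty":0,"tz":-0.005,"twist":0},{"tx":0,"ty":0,"tz":-0.01,"twist":0},{"tx":0,"ty":0,"tz":-0.015,"twist":0},{"tx":0,"ty":0,"tz":-0.015,"twist":0},{"tx":0,"ty":0,"tz":-0.015,"twist":0},{"tx":0,"ty":0,"tz":-0.02,"twist":0},{"tx":0,"ty":0,"tz":-0.02,"twist":0},{"tx":0,"ty":0,"tz":-0.02,"twist":0},{"tx":0,"ty":0,"tz":-0.02,"twist":0},{"tx":0,"ty":0,"tz":-0.01,"twist":0}]}}

```text
clock: 7.75
position: [0.4778, 0.1749, 0.2942]
ee_rot: [-3.138, -0.132, -0.003]
force: [0.4, 0.2, -2.7]
width: 0.346
gripper_force: 28.0
```

```bash
python3 - <<'E'
from h import *
a=arm.get_image("scene");b=arm.get_image("side")
print(arm.observe()["force"],arm.observe()["position"])
cv2.imwrite("pics/l.png",np.hstack([cv2.resize(a[60:260,200:400],(400,400)),cv2.resize(b[150:350,150:350],(400,400))])[:,:,::-1])
E
```

```text
[-0.39255237  0.36883998 -3.73639503] [0.47796429 0.17497706 0.29348048]
```

View pics/l.png

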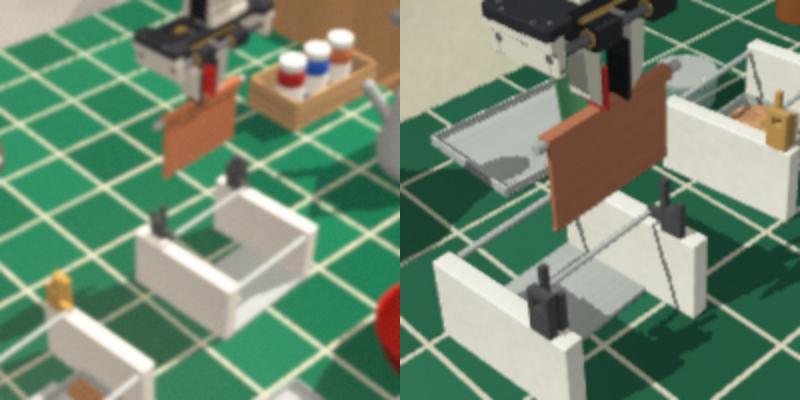

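>>> {"api": "move_arm", "payload": {"motion": [{"tx":-0.0007,"ty":0.02,"tz":0,"twist":-0.004},{"tx":-0.0007,"ty":0.038,"tz":0,"twist":-0.004},{"tx":-0.0007,"ty":0.038,"tz":0,"twist":0},{"tx":-0.0007,"ty":0.038,"tz":0,"twist":0},{"tx":-0.0007,"ty":0.038,"tz":0,"twist":0},{"tx":-0.0007,"ty":0.038,"tz":0,"twist":0},{"tx":-0.0007,"ty":0.038,"tz":0,"twist":0},{"tx":-0.0007,"ty":0.038,"tz":0,"twist":0},{"tx":-0.0007,"ty":0.038,"tz":0,"twist":0},{"tx":-0.0006,"ty":0.0373,"tz":0,"twist":0},{"tx":0,"ty":0,"tz":0,"twist":0},{"tx":0,"ty":0,"tz":0,"twist":0}]}}

```text
clock: 9.05
position: [0.5041, -0.1863, 0.2907]
ee_rot: [-3.137, -0.148, 0.004]
force: [0.7, 0.7, -2.1]
width: 0.342
gripper_force: 28.0
```

```bash
python3 wv.py w4 "[.586,-.1776,.097]" bay_tray slot_mid horn_mid keeper_mid
```

```text
9.05 [ 0.5041 -0.1863  0.2907] [-3.1371 -0.1478  0.0035]
bay_tray []
slot_mid []
horn_mid [([281.3, 172.7], 0.57), ([185.8, 176.4], 0.26)]
keeper_mid [([283.6, 254.1], 0.72), ([186.2, 180.0], 0.7)]
(-0.09, 0.099) [271.4 284.3]
(-0.09, -0.099) [528.6 284. ]
(0.09, 0.099) [253.   23.6]
(0.09, -0.099) [545.9  22.9]
```

View pics/w4.png

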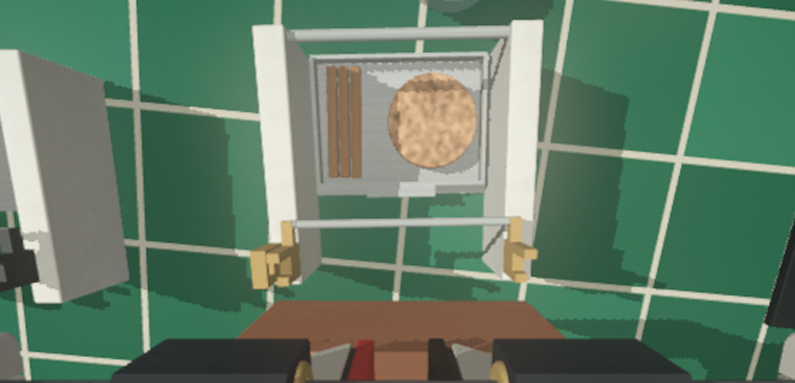

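```bash
cat > rod.py <<'E'
from h import *
def rod(n,c0,c1,r0,r1):
    im=cv2.imread(f"pics/{n}.png").astype(float);g=im[:,:,2]  # red: rod/white high, green low
    pts=[]
    for c in range(c0,c1,4):
        v=cv2.GaussianBlur(g[:,c:c+4].mean(1)[:,None],(1,5),0)[r0:r1,0]; v=v-v.min();v[v<.5*v.max()]=0
        pts.append((c+1.5,r0+(np.arange(r1-r0)*v).sum()/v.sum()))
    return np.array(pts)
def edge(n,rows,c0,c1,sgn):
    im=cv2.imread(f"pics/{n}.png").astype(float);g=cv2.GaussianBlur(im[:,:,2],(5,5),0);pts=[]
    for r in rows:
        d=np.diff(g[r,c0:c1])*sgn;j=int(d.argmax());w=np.clip(d[max(0,j-2):j+3],0,None);pts.append((c0+.5+max(0,j-2)+(np.arange(len(w))*w).sum()/w.sum(),r))
    return np.array(pts)
def W(n):
    d=np.load(n+".npz");return {"T":d["T"],"K":d["K"]}
def line(n,pts,z):
    w=W(n);X=np.array([onz(w,p/1.42,z)[:2] for p in pts]);vx,vy,x,y=cv2.fitLine(X.astype(np.float32),cv2.DIST_HUBER,0,.001,.001).ravel()
    return np.r_[x,y],np.array([vx,vy])
for n,a in(("w3",(325,495,138,153)),("w2",(335,485,149,165)),("w4",(300,505,213,233))):
    p,v=line(n,rod(n,*a),.09);v=v*np.sign(v[1]);print(n,"rod yaw",np.arctan2(-v[0],v[1]).round(4))
for n,rows,l,r in(("w3",range(15,140,4),(270,300),(505,535)),("w2",range(15,150,4),(285,312),(500,530)),("w4",range(35,205,4),(240,275),(525,560))):
    pl,vl=line(n,edge(n,rows,*l,1),.095);pr,vr=line(n,edge(n,rows,*r,-1),.095)
    vl*=np.sign(vl[0]);vr*=np.sign(vr[0]);y=[np.arctan2(v[1],v[0]) for v in(vl,vr)]
    xr=.4775 if n=="w3" else .5214
    f=lambda p,v:p[1]+v[1]/v[0]*(xr-p[0])
    print(n,"wall yaw",np.round(y,4),"mid y on line x=",xr,((f(pl,vl)+f(pr,vr))/2).round(4),"width",(f(pl,vl)-f(pr,vr)).round(4))
E
python3 rod.py
```

```text
w3 rod yaw 0.0881
w2 rod yaw 0.1109
w4 rod yaw 0.1113
w3 wall yaw [0.1334 0.1047] mid y on line x= 0.4775 0.1738 width 0.1987
w2 wall yaw [0.0913 0.1122] mid y on line x= 0.5214 -0.1834 width 0.2008
w4 wall yaw [0.112  0.1113] mid y on line x= 0.5214 -0.1846 width 0.1981
```

>>> {"api": "move_arm", "payload": {"motion": [{"tx":0,"ty":0,"tz":0.015,"twist":-0.0054},{"tx":0,"ty":0,"tz":0.02,"twist":-0.0053},{"tx":0,"ty":0,"tz":0.02,"twist":0},{"tx":0,"ty":0,"tz":0.02,"twist":0},{"tx":0,"ty":0,"tz":0.015,"twist":0},{"tx":0,"ty":0,"tz":0.01,"twist":0},{"tx":0,"ty":0,"tz":0.01,"twist":0},{"tx":0,"ty":0,"tz":0.01,"twist":0},{"tx":0,"ty":0,"tz":0.005,"twist":0},{"tx":0,"ty":0,"tz":0,"twist":0},{"tx":0,"ty":0,"tz":0,"twist":0}]}}

```text
clock: 10.4
position: [0.5051, -0.1857, 0.1674]
ee_rot: [3.136, 0.178, 0.001]
force: [0.3, 0.6, -2.3]
width: 0.344
gripper_force: 28.0
```

>>> {"api": "move_arm", "payload": {"motion": [{"tx":0,"ty":0.0006,"tz":0.005,"twist":0},{"tx":0,"ty":0,"tz":0.005,"twist":0},{"tx":0,"ty":0,"tz":0,"twist":0},{"tx":0,"ty":0,"tz":0,"twist":0}]}}

```text
clock: 10.8
position: [0.5048, -0.1862, 0.157]
ee_rot: [-3.136, -0.178, 0.001]
force: [0.8, -0.6, -2.5]
width: 0.349
gripper_force: 28.0
```

>>> {"api": "move_arm", "payload": {"motion": [{"tx":0.002,"ty":0,"tz":0,"twist":0},{"tx":0.002,"ty":0,"tz":0,"twist":0},{"tx":0.001,"ty":0,"tz":0,"twist":0},{"tx":0.001,"ty":0,"tz":0,"twist":0},{"tx":0,"ty":0,"tz":0,"twist":0}]}}

```text
clock: 11.3
position: [0.5111, -0.1855, 0.1571]
ee_rot: [3.137, 0.178, 0.0]
force: [0.4, 0.2, -3.3]
width: 0.343
gripper_force: 28.0
```

>>> {"api": "move_arm", "payload": {"motion": [{"tx":0.001,"ty":0,"tz":0,"twist":0},{"tx":0.001,"ty":0,"tz":0,"twist":0},{"tx":0.001,"ty":0,"tz":0,"twist":0},{"tx":0,"ty":0,"tz":0,"twist":0}]}}

```text
clock: 11.7
position: [0.514, -0.1852, 0.1571]
ee_rot: [3.137, 0.178, 0.0]
force: [0.3, -0.7, -3.2]
width: 0.344
gripper_force: 28.0
```

>>> {"api": "move_arm", "payload": {"motion": [{"tx":0.001,"ty":0,"tz":0,"twist":0},{"tx":0.001,"ty":0,"tz":0,"twist":0},{"tx":0.001,"ty":0,"tz":0,"twist":0},{"tx":0,"ty":0,"tz":0,"twist":0}]}}

```text
clock: 12.1
position: [0.517, -0.1848, 0.1571]
ee_rot: [-3.137, -0.178, -0.0]
force: [-0.2, -0.9, -2.7]
width: 0.341
gripper_force: 28.0
```

>>> {"api": "move_arm", "payload": {"motion": [{"tx":0.001,"ty":0,"tz":0,"twist":0},{"tx":0.001,"ty":0,"tz":0,"twist":0},{"tx":0,"ty":0,"tz":0,"twist":0}]}}

```text
clock: 12.4
position: [0.5186, -0.1847, 0.1571]
ee_rot: [3.137, 0.177, -0.001]
force: [-1.0, -0.3, -2.1]
width: 0.347
gripper_force: 28.0
```

>>> {"api": "move_arm", "payload": {"motion": [{"tx":0.001,"ty":0,"tz":0,"twist":0},{"tx":0.001,"ty":0,"tz":0,"twist":0},{"tx":0,"ty":0,"tz":0,"twist":0}]}}

```text
clock: 12.7
position: [0.5189, -0.1847, 0.1567]
ee_rot: [-3.137, -0.176, 0.006]
force: [-7.2, -0.4, 1.4]
width: 0.342
gripper_force: 28.0
```

>>> {"api": "move_arm", "payload": {"motion": [{"tx":-0.002,"ty":0,"tz":0,"twist":0},{"tx":-0.0017,"ty":0,"tz":0,"twist":0},{"tx":0,"ty":0,"tz":0,"twist":0},{"tx":0,"ty":0,"tz":0,"twist":0}]}}

```text
clock: 13.1
position: [0.5175, -0.1848, 0.1573]
ee_rot: [3.136, 0.178, 0.001]
force: [0.2, -0.6, -2.7]
width: 0.345
gripper_force: 28.0
```

>>> {"api": "move_arm", "payload": {"motion": [{"tx":0,"ty":0,"tz":0.002,"twist":0},{"tx":0,"ty":0,"tz":0.002,"twist":0},{"tx":0,"ty":0,"tz":0.002,"twist":0},{"tx":0,"ty":0,"tz":0.002,"twist":0},{"tx":0,"ty":0,"tz":0,"twist":0}]}}

```text
clock: 13.6
position: [0.5169, -0.1848, 0.1487]
ee_rot: [-3.136, -0.178, 0.001]
force: [0.7, 0.9, -3.7]
width: 0.342
gripper_force: 28.0
```

>>> {"api": "move_arm", "payload": {"motion": [{"tx":0,"ty":0,"tz":0.001,"twist":0},{"tx":0,"ty":0,"tz":0.001,"twist":0},{"tx":0,"ty":0,"tz":0.001,"twist":0},{"tx":0,"ty":0,"tz":0,"twist":0}]}}

```text
clock: 14.0
position: [0.517, -0.1848, 0.146]
ee_rot: [-3.137, -0.177, 0.0]
force: [0.7, 1.0, -2.0]
width: 0.349
gripper_force: 28.0
```

>>> {"api": "move_arm", "payload": {"motion": [{"tx":0,"ty":0,"tz":0.001,"twist":0},{"tx":0,"ty":0,"tz":0.001,"twist":0},{"tx":0,"ty":0,"tz":0.001,"twist":0},{"tx":0,"ty":0,"tz":0,"twist":0}]}}

```text
clock: 14.4
position: [0.517, -0.1848, 0.1429]
ee_rot: [-3.137, -0.178, 0.0]
force: [-0.3, -0.7, -2.3]
width: 0.348
gripper_force: 28.0
```

>>> {"api": "move_arm", "payload": {"motion": [{"tx":0,"ty":0,"tz":0.001,"twist":0},{"tx":0,"ty":0,"tz":0,"twist":0}]}}

```text
clock: 14.6
position: [0.5172, -0.1848, 0.1423]
ee_rot: [3.136, 0.177, 0.0]
force: [-0.6, 0.1, 0.1]
width: 0.345
gripper_force: 28.0
```

>>> {"api": "move_arm", "payload": {"motion": [{"tx":0,"ty":0,"tz":0.0006,"twist":0},{"tx":0,"ty":0,"tz":0,"twist":0}]}}

```text
clock: 14.8
position: [0.5173, -0.1849, 0.1422]
ee_rot: [3.136, 0.177, 0.001]
force: [-2.1, -0.3, 6.3]
width: 0.347
gripper_force: 28.0
```

>>> {"api": "move_arm", "payload": {"motion": [{"tx":0,"ty":0,"tz":0,"twist":0},{"tx":0,"ty":0,"tz":0,"twist":0},{"tx":0,"ty":0,"tz":0,"twist":0}], "gripper": 0.1}}

```text
clock: 15.1
position: [0.5177, -0.1834, 0.1419]
ee_rot: [-3.135, -0.179, -0.001]
force: [-0.9, 4.6, 4.7]
width: 0.444
gripper_force: 2.6
```

>>> {"api": "move_arm", "payload": {"motion": [{"tx":0,"ty":0,"tz":0,"twist":0},{"tx":0,"ty":0,"tz":0,"twist":0},{"tx":0,"ty":0,"tz":0,"twist":0},{"tx":0,"ty":0,"tz":0,"twist":0},{"tx":0,"ty":0,"tz":0,"twist":0},{"tx":0,"ty":0,"tz":0,"twist":0},{"tx":0,"ty":0,"tz":0,"twist":0},{"tx":0,"ty":0,"tz":0,"twist":0}], "gripper": -0.9}}

```text
clock: 15.9
position: [0.5171, -0.1849, 0.1415]
ee_rot: [3.137, 0.177, -0.0]
force: [0.6, 0.8, 0.4]
width: 0.945
gripper_force: 0.0
```

Released without residual force; retreat straight up and check.

>>> {"api": "move_arm", "payload": {"motion": [{"tx":0,"ty":0,"tz":-0.01,"twist":0},{"tx":0,"ty":0,"tz":-0.03,"twist":0},{"tx":0,"ty":0,"tz":-0.04,"twist":0},{"tx":0,"ty":0,"tz":-0.04,"twist":0},{"tx":0,"ty":0,"tz":-0.04,"twist":0},{"tx":-0.04,"ty":0,"tz":-0.03,"twist":0},{"tx":-0.04,"ty":0,"tz":-0.02,"twist":0},{"tx":0,"ty":0,"tz":0,"twist":0}]}}

```text
clock: 16.7
position: [0.435, -0.1952, 0.3558]
ee_rot: [3.133, 0.173, 0.006]
force: [0.0, -0.4, 0.5]
width: 0.949
gripper_force: 0.0
```

```bash
python3 - <<'E'
from h import *
k=arm.calibration("wrist");w=arm.get_image("wrist");b=arm.get_image("side")
np.savez("w5.npz",T=k["T"],K=k["K"])
print(arm.observe()["position"])
cv2.imwrite("pics/f.png",np.hstack([w[:270],cv2.resize(b[150:270,280:400],(240,270))])[:,:,::-1])
for c in("side","scene"):
  for q in("plain_end","pin_end","tabs"):print(c,q,[(np.round(np.array(r["point"])*[560,420],1).tolist(),round(r["conf"],2)) for r in arm.place_of(c,q)[:2]])
c,s=np.cos(.1115),np.sin(.1115)
for n,yy,z in(("plain",-.085,.13),("pin",.081,.13),("tabs",0,.158)):
  p=np.r_[.5172-s*yy,-.185+c*yy,z];print(n,proj("side",p).round(1),proj("scene",p).round(1))
E
```

```text
[ 0.43739213 -0.19402532  0.35292478]
side plain_end [([377.4, 176.5], 0.86)]
side pin_end [([344.9, 208.8], 0.81), ([236.2, 308.3], 0.75)]
side tabs [([362.9, 181.6], 0.9)]
scene plain_end [([275.7, 122.3], 0.67)]
scene pin_end [([319.3, 98.7], 0.65), ([233.0, 201.9], 0.49)]
scene tabs [([299.5, 100.5], 0.96)]
plain [379.8 177.6] [176.2 239.3]
pin [341.7 207.3] [227.3 204.4]
tabs [362.1 181.5] [202.1 212.7]
```

View pics/f.png

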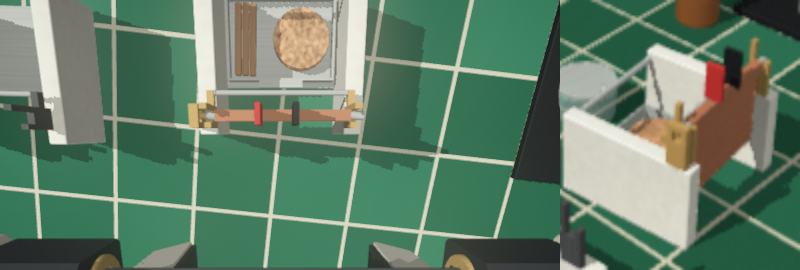

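```bash
python3 -c "
from cell import arm
print(arm.sign_off())"
```

```text
the job is handed in; nothing more can be done
None
```

The copper door now hangs in the tray bay's brass cradles; the last pictures show it level and seated, and the red tab's spacing puts the sprung pin fully out. I handed the job in at about 17 s, and sign-off gave no verdict.

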